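Park the glassblower's shaping tools on their outlines

TASK

Tidy the lampworking bench: put each of the four shaping tools (brass cup mould, blue block mould, green tube rest, black cross former with the orange knob) on the white tile whose painted shape matches it, upright, centred on the shape and turned to line up with it. Set each one down gently rather than dropping it, and leave the amber flask and the grey crucible standing where they are.

Things in the scene. Friction and masses are not known exactly. Their poses are not given: they have to be found in the camera images.
- cup_mid (a point): Round brass cup mould: upright cylinder 50 mm in diameter, 36 mm high, with a 32 mm wide hollow 20 mm deep in its top; 0.24 to 0.42 kg. Point on its axis, half-way up, 18 mm above its underside; z up. Belongs on the yellow disc. Grasp across its outside.
- block_mid (a point): Square blue block mould: 44 x 44 mm, 36 mm high, a dark round mark on top; 0.3 to 0.52 kg. Point at its centre, 18 mm above its underside; x and y square to its sides, z up. Belongs on the blue square.
- rest_mid (a point): Long narrow green tube rest: bar 84 mm long (its x) by 24 mm wide (its y), 36 mm high, with a dark shallow groove 10 mm wide and 12 mm deep along its top; 0.15 to 0.26 kg. Point at its centre, 18 mm above its underside; z up. Belongs on the green bar. Grasp across its width.
- cross_mid (a point): Black graphite cross-shaped foot former: two crossed arms, each 68 mm long and 22 mm wide, 14 mm high, along its x and y; in the middle a thin steel stem carries an upright round orange knob, 28 mm in diameter, from 24 to 56 mm above the underside. 56 mm high in all; 0.16 to 0.29 kg. Point on the axis, half-way up, 28 mm above its underside (so the middle of the knob is 12 mm above this point); z up. Belongs on the orange cross. Grasp by the knob.
- cup_spot (a point): White ceramic tile, 92 x 92 x 6 mm, fixed flat on the bench, with a painted yellow disc, 54 mm in diameter, in its middle. This point is the centre of the tile's top face, 6 mm above the bench; z up.
- block_spot (a point): White ceramic tile, 92 x 92 x 6 mm, fixed flat on the bench, with a painted blue square, 48 x 48 mm, parallel to the tile's edges, in its middle. This point is the centre of the tile's top face, 6 mm above the bench; x and y along the square's sides, z up.
- rest_spot (a point): White ceramic tile, 92 x 92 x 6 mm, fixed flat on the bench, with a painted green bar, 88 x 28 mm, in its middle. This point is the centre of the tile's top face, 6 mm above the bench; x along the bar's length, z up.
- cross_spot (a point): White ceramic tile, 92 x 92 x 6 mm, fixed flat on the bench, with a painted orange cross, arms 72 mm long and 26 mm wide, in its middle. This point is the centre of the tile's top face, 6 mm above the bench; x and y along its arms, z up.
- flask_mid (a point): Finished amber glass flask, standing loose, 54 mm wide at the belly, 82 mm high with a narrow neck: not to be disturbed. Point on its axis, 41 mm above its underside.
- crucible_mid (a point): Empty grey crucible, an open cup standing loose, 54 mm wide at the rim, 50 mm high: not to be disturbed. Point on its axis, 25 mm above its underside.
Not all that is in view belongs to the job. There is more than one size of the part that bears rest_mid; the job needs the largest.

How it is judged (in metres and radians):
At the end, for the whole second after the job is handed in: Each tool rests upright (0.1 rad) and released on its own tile, at most 12 mm from the middle of the painted shape, its underside on the tile (4 mm); block, rest and cross turned to within 0.21 rad of their shape; all at rest; flask and crucible upright (0.15 rad), at most 30 mm from their start (horizontal distance between cup_mid and cup_spot below 0.012 m and z of cup_mid in the frame of cup_spot between 0.014 and 0.022 m and angle between each of cup_mid, block_mid, rest_mid, cross_mid's own z axis and vertical below 0.1 rad and linear speed of each of cup, block, rest, cross below 0.02 m/s and angular speed of each of cup, block, rest, cross below 0.2 rad/s and horizontal distance between block_mid and block_spot below 0.012 m and z of block_mid in the frame of block_spot between 0.014 and 0.022 m and (angle between the x axis of block_mid and the x axis of block_spot, either way round below 0.21 rad or angle between the x axis of block_mid and the y axis of block_spot, either way round below 0.21 rad) and horizontal distance between rest_mid and rest_spot below 0.012 m and z of rest_mid in the frame of rest_spot between 0.014 and 0.022 m and angle between the x axis of rest_mid and the x axis of rest_spot, either way round below 0.21 rad and horizontal distance between cross_mid and cross_spot below 0.012 m and z of cross_mid in the frame of cross_spot between 0.024 and 0.032 m and (angle between the x axis of cross_mid and the x axis of cross_spot, either way round below 0.21 rad or angle between the x axis of cross_mid and the y axis of cross_spot, either way round below 0.21 rad) and distance of each of flask_mid, crucible_mid from where it was at the start of the episode below 0.03 m and angle between each of flask_mid, crucible_mid's own z axis and vertical below 0.15 rad); the robot touches nothing.
It fails at once if the amber flask or the grey crucible is pushed more than 30 mm from its start or tipped by more than 0.3 rad (distance of any of flask_mid, crucible_mid from where it was at the start of the episode above 0.03 m or angle between any of flask_mid, crucible_mid's own z axis and vertical above 0.3 rad).
It fails at once if a shaping tool is dropped or thrown (free of the fingers and faster than 0.9 m/s, a fall of about 40 mm) ((contact force between the fingers and cup below 0.05 N and linear speed of cup above 0.9 m/s) or (contact force between the fingers and block below 0.05 N and linear speed of block above 0.9 m/s) or (contact force between the fingers and rest below 0.05 N and linear speed of rest above 0.9 m/s) or (contact force between the fingers and cross below 0.05 N and linear speed of cross above 0.9 m/s)).
It also fails if it takes over 112 s, if anything falls off the work surface, if the arm or the gripper's body presses on something with over 40 N, if the wrist force passes 120 N, or if a joint passes its speed limit or range.

ROBOT

A 6-joint arm with a two-finger parallel gripper is mounted at the origin on the work surface. World frame = base frame: x ahead of the robot, y to its left, z up, the work surface at z = 0. Lengths are in m, angles in degrees, forces in N, time in s.
With the tool pointing down it reaches from about 0.3 to 0.875 m from the base axis. Payload 6.4 kg.
Tool frame: the origin (TCP) lies at the very end of the fingers, on their centre line; the grasp point (between the pads) lies 19 mm behind it; z points along the fingers, y is the line along which they close (so a half turn about z gives the same grasp; the last joint's range is limited). The gripper opens to 85 mm and grips with 20 to 120 N. Pads are 22 mm wide; open, the fingers measure 114 mm over their backs; the gripper's body (76 mm by 85 mm) begins 54 mm behind the grasp point. The pads swing forward as they close: fully open they stand 13 mm farther back than shut.
Start: joints at [-11.82, 10.359, 92.074, -0, 77.567, -11.82], TCP at [0.575, 0, 0.231] pointing down, gripper open.
Joint ranges: [-171.53, 171.53], [-51.25, 118.39], [17.06, 147.69], [-65.23, 245.23], [0, 150.52], [-178.68, 178.68]. Speed limits (degrees/s): [147.25, 147.25, 172.46, 180, 180, 180].

INTERFACE

Orientations are given as [roll, pitch, yaw] about the fixed x, y, z axes, in that order (R = Rz(yaw) Ry(pitch) Rx(roll)).
In Python, from workcell import manip, claw, solver, telemetry, optics, workorder, spotter gives the robot as it stands. Calls block until the motion is done:
- manip.move_to(position, orientation): joint-space move of the TCP to a pose.
- manip.line_to(position, rotation=None, speed=0.15, force_limit=None): straight line of the TCP; rotation=None keeps the orientation; speed is the mean speed in m/s. With force_limit (N) it stops when the force on the tool has changed by that much, and returns True; else False.
- manip.set_joints(angles): joint-space move.
- claw.open_jaws() and claw.gripper_close(newtons=None): open the fingers fully, or close them until they stop; newtons is the grip in N (None keeps the last).
- manip.dwell(seconds).
- solver.solve_ik(position, orientation): joint angles nearest the present ones, or None.
- telemetry.state(): the state.
- optics.get_image(name): name is "scene" or "side" or "wrist"; returns the picture (480x640x3 uint8, red, green, blue); there is no depth.
- optics.calibration(name): a dict with "vfov" (degrees; the focal length in pixels is half the picture's height over the tangent of half this angle, whatever the lens; pixels are square), "cx", "cy" (the principal point, pixels), "R" (3x3) and "t" (3): a world point X has camera coordinates R X + t; the wrist camera has in their place "tool_from_camera" (4x4, takes a point from camera to tool coordinates, whose origin is the TCP and whose axes are the flange's). Camera axes: x right, y down, z forward; pixel columns grow to the right and rows downward; lengths in m; the calibration is good to about 2 mm. A picture is of the moment at which its call begins: read the wrist's pose just before it. calibration takes no time and is no camera call.
A pose or a line that the arm cannot do raises manip.Unreachable and nothing moves.
- workorder.finish_job(): hands the job in; it is judged then, once.
Trained networks look in the newest picture that a camera, given by its name, has taken for a name from the list of things; names that differ only in an ending like _2 or _b are one class to them, and where a whole thing is asked for, a point or a joint stands for the part that bears it (a point fixed in the world has none). Each returns a list of dicts, best first, with "conf" (0 to 1); they miss things now and then, are a little off and sometimes report something else, mostly with a low value. They report only what shows in the picture. A call takes as long as a camera call. They do not tell look-alikes from the thing itself.
- spotter.recognise(camera, target): "at" ([x, y, z] in m, in world coordinates, good to about 4 mm: the middle of the surface that is visible of it).
- spotter.spot_point(camera, target): "at" ([x, y, z] in m, in world coordinates, good to about 4 mm: a listed point, or the origin of a listed thing).
The state is a dict: "clock": time; "qpos": joint angles; "joint_vel": joint speeds; "joint_torque": joint torques, N m; "ee_pos": TCP position; "orientation": TCP orientation; "wrist_force": force on the tool from outside, world axes, zero at the start; "wrist_torque": the same for the moment, N m; "width": finger opening in m; "gripper_force": force on a finger pad.
Only numpy, scipy, OpenCV 4.12 (cv2) and the standard library are available. Lean on these libraries where they do the work, as an engineer would, in place of code of your own. Each camera call takes 0.05 s, during which the arm holds its last target. There are 200 camera calls.

## Working session

There is one attempt and no reset: what is moved stays moved. The work goes in short steps, each a Python script; the robot and the scene stay as the last script left them, time stands still between calls to the robot, and variables do not carry over. Pictures are saved under pics/ and viewed, at most 14 in all, crops included, and the job is handed in when it is done.

```bash
mkdir -p pics; ls; python3 - <<'E'
from workcell import optics, telemetry, spotter
import cv2
for n in ["scene","side"]:
    im=optics.get_image(n); cv2.imwrite(f"pics/{n}0.png",im[:,:,::-1])
    c=optics.calibration(n); print(n,c)
    for t in ["cup_mid","block_mid","rest_mid","cross_mid","cup_spot","block_spot","rest_spot","cross_spot","flask_mid","crucible_mid"]:
        print(t,[( [round(float(v),3) for v in d["at"]],round(float(d["conf"]),2)) for d in spotter.spot_point(n,t)])
print(optics.calibration("wrist"),telemetry.state()["clock"])
E
```

```text
pics
scene {'vfov': 51.82307667085118, 'cx': 315.38500376427305, 'cy': 249.97598855662298, 'R': array([[-0.32171564,  0.94671797,  0.01497081],
       [ 0.80637148,  0.28224128, -0.51971617],
       [-0.49625002, -0.15512879, -0.85420781]]), 't': array([ 0.23599763, -0.36516443,  1.46328059])}
cup_mid [([0.65, -0.096, 0.013], 0.77)]
block_mid [([0.611, 0.287, 0.016], 0.84), ([0.505, -0.433, 0.015], 0.53)]
rest_mid [([0.5, -0.431, 0.017], 0.7), ([0.604, -0.421, 0.018], 0.62), ([0.535, -0.553, 0.013], 0.53)]
cross_mid [([0.452, -0.098, 0.028], 0.83)]
cup_spot [([0.391, -0.27, 0.009], 0.66)]
block_spot [([0.401, 0.271, 0.006], 0.82)]
rest_spot [([0.614, -0.288, 0.004], 0.85), ([0.396, 0.273, 0.008], 0.54)]
cross_spot [([0.526, 0.448, 0.006], 0.8)]
flask_mid [([0.678, 0.088, 0.04], 0.77)]
crucible_mid [([0.461, 0.096, 0.021], 0.79), ([0.652, -0.095, 0.014], 0.61)]
side {'vfov': 50.72076045532017, 'cx': 316.61790953421854, 'cy': 239.1382995172003, 'R': array([[ 0.73431717, -0.67856153,  0.0182361 ],
       [-0.43289254, -0.48881718, -0.75740466],
       [ 0.52285978,  0.54828097, -0.65269
[... 320 characters left out ...]
], 0.63)]
block_spot [([0.399, 0.277, 0.013], 0.84)]
rest_spot [([0.618, -0.286, 0.008], 0.67)]
cross_spot [([0.525, 0.446, 0.001], 0.69)]
flask_mid [([0.677, 0.09, 0.042], 0.79), ([0.462, -0.094, 0.025], 0.22)]
crucible_mid [([0.459, 0.091, 0.02], 0.89)]
{'vfov': 66.79933333419169, 'cx': 316.93635072703574, 'cy': 234.0452348677297, 'tool_from_camera': array([[ 2.25160887e-04, -9.54230215e-01, -2.99072977e-01,
         7.64709739e-02],
       [ 9.99999973e-01,  2.30630038e-04,  1.70083251e-05,
         5.04039349e-04],
       [ 5.27453544e-05, -2.99072973e-01,  9.54230242e-01,
        -1.42197174e-01],
       [ 0.00000000e+00,  0.00000000e+00,  0.00000000e+00,
         1.00000000e+00]])} 1.1
```

View pics/scene0.png

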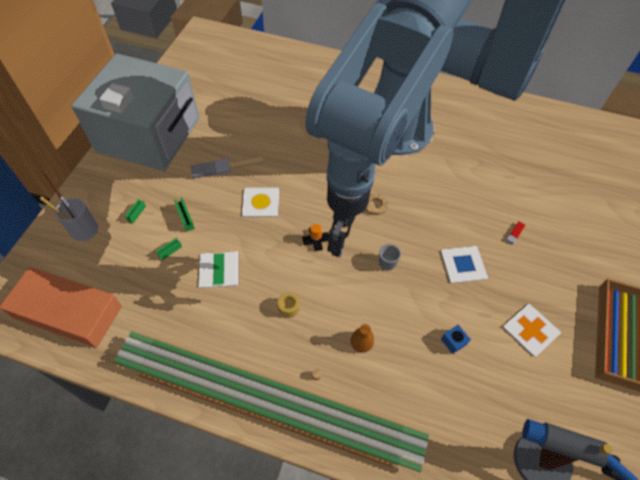

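View pics/side0.png

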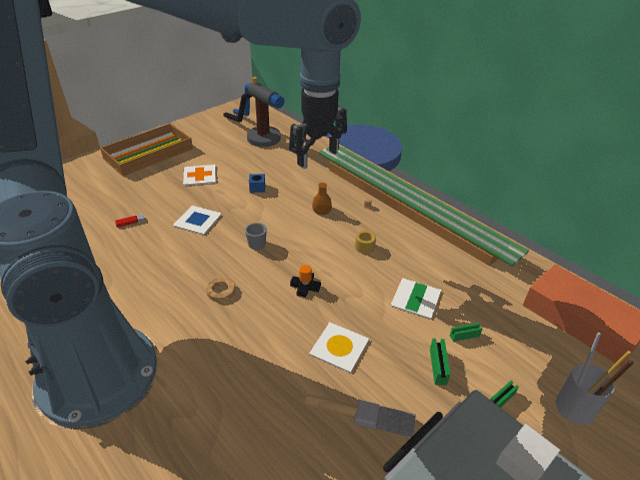

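Scene picture: the brass cup is at (288,305), the blue block at (456,338), the cross with orange knob at (316,236), the flask at (362,340) and the crucible at (389,257). The tiles are yellow (261,202), green (218,269), blue (464,264) and orange (532,329).

Candidates for the rest are green bars at (184,214), (136,211) and (169,249). The one at (184,214), side view (440,361), is the longest, so I choose it and will check its length in the close view. Possible look-alikes are the small tan ring at (376,204) for the cup and the crucible at (389,257).

```bash
cat > h.py <<'E'
import numpy as np, cv2, pickle
from scipy.spatial.transform import Rotation as Ro
from workcell import manip, claw, solver, telemetry, optics, workorder, spotter
def ortho(x,y,h,half=0.06,s=2000):
    """wrist picture rectified to the plane z=h; column ~ +x, row ~ -y, s px/m"""
    st=telemetry.state(); im=optics.get_image("wrist"); c=optics.calibration("wrist")
    T=np.eye(4); T[:3,:3]=Ro.from_euler("xyz",st["orientation"],degrees=True).as_matrix(); T[:3,3]=st["ee_pos"]
    W=np.linalg.inv(T@c["tool_from_camera"]); f=240/np.tan(np.radians(c["vfov"]/2))
    K=np.array([[f,0,c["cx"]],[0,f,c["cy"]],[0,0,1]])
    P=K@W[:3]; H=np.c_[P[:,0],P[:,1],P[:,2]*h+P[:,3]]
    n=int(2*half*s); A=np.array([[1/s,0,x-half],[0,-1/s,y+half],[0,0,1]])
    return cv2.warpPerspective(im,H@A,(n,n),flags=cv2.INTER_LINEAR|cv2.WARP_INVERSE_MAP)
def look(x,y,h,z=0.16,half=0.06):
    q=np.radians(YAW0); d=0.0765
    manip.move_to([x-d*np.cos(q),y-d*np.sin(q),z],[180,0,YAW0]); return ortho(x,y,h,half)
YAW0=0
E
python3 - <<'E'
from h import *
print(telemetry.state()["orientation"])
o={"cup_mid":(.652,-.095,.036),"cross_mid":(.456,-.096,.014),"cup_spot":(.39,-.27,.006),"rest_mid":(.504,-.431,.036),"rest_spot":(.616,-.287,.006),
"block_mid":(.611,.287,.036),"cross_spot":(.526,.447,.006),"block_spot":(.40,.273,.006)}
R={}
for k,v in o.items():
    R[k]=(v,look(*v))
pickle.dump(R,open("R.pkl","wb"))
t=[cv2.resize(i,(200,200)) for _,i in R.values()]
cv2.imwrite("pics/m.png",np.vstack([np.hstack(t[:4]),np.hstack(t[4:])])[:,:,::-1])
print(telemetry.state()["clock"])
E
```

```text
[-1.79998718e+02  7.18268903e-04  9.00015517e+01]
9.5917
```

View pics/m.png

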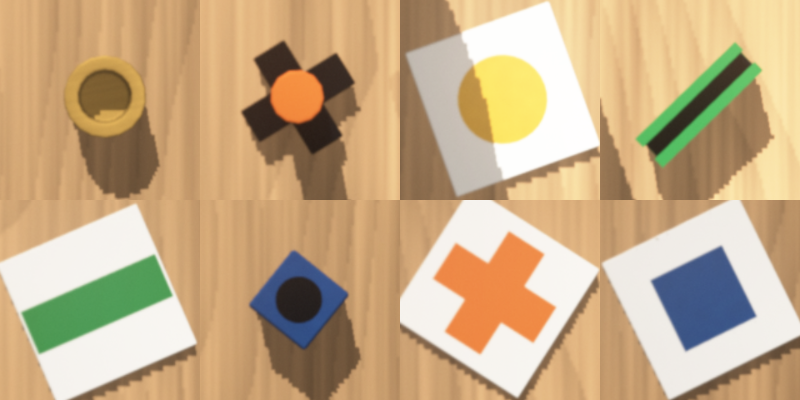

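The montage shows all eight things clearly, cell by cell. The chosen rest (top right cell, ends at (650,155) and (752,55)) measures about 86 mm, so it is the largest one. Next I segment for centres and angles.

```bash
python3 - <<'E'
from h import *
R=pickle.load(open("R.pkl","rb")); G={}; vis=[]
rng={"cup_mid":[(15,90,60),(32,255,255)],"cup_spot":[(22,100,80),(35,255,255)],"rest_mid":[(45,80,40),(80,255,255)],"rest_spot":[(45,80,40),(85,255,255)],
"block_mid":[(100,90,40),(125,255,255)],"block_spot":[(100,90,40),(125,255,255)],"cross_spot":[(5,150,150),(14,255,255)],"cross_mid":[(0,0,0),(180,255,62)]}
for k,(v,im) in R.items():
    hsv=cv2.cvtColor(im,cv2.COLOR_RGB2HSV); m=cv2.inRange(hsv,*[np.array(a) for a in rng[k]])
    if k=="cross_mid": m|=cv2.inRange(hsv,np.array((5,170,150)),np.array((14,255,255)))
    m=cv2.morphologyEx(m,cv2.MORPH_OPEN,np.ones((5,5)));m=cv2.morphologyEx(m,cv2.MORPH_CLOSE,np.ones((25,25)) if k in("rest_mid","block_mid") else np.ones((3,3)))
    c=max(cv2.findContours(m,cv2.RETR_EXTERNAL,cv2.CHAIN_APPROX_NONE)[0],key=cv2.contourArea)
    (cx,cy),(w,h),a=cv2.minAreaRect(c)
    if w<h: w,h,a=h,w,a+90
    yaw=-a+(45 if "cross" in k else 0)
    half=.06; X=v[0]-half+cx/2000; Y=v[1]+half-cy/2000
    G[k]=(X,Y,yaw); print(k,np.round([X,Y,w/2,h/2],4),round(yaw,1),cv2.contourArea(c)/4)
    cv2.drawContours(im,[c],-1,(255,0,255),1); vis.append(cv2.resize(im,(200,200)))
pickle.dump(G,open("G.pkl","wb"))
cv2.imwrite("pics/seg.png",np.vstack([np.hstack(vis[:4]),np.hstack(vis[4:])])[:,:,::-1])
E
```

```text
cup_mid [ 6.518e-01 -9.480e-02  1.195e+02  1.195e+02] -90.0 14280.25
cross_mid [ 0.4545 -0.0953 58.517  57.4323] -57.5 2086.125
cup_spot [ 0.3983 -0.2675 52.189  37.9528] -74.6 1587.75
rest_mid [ 0.5031 -0.4338 83.6244 23.8468] -135.7 1840.625
rest_spot [ 0.6139 -0.2894 86.4976 26.3824] -156.4 2218.25
block_mid [ 0.6101  0.2873 42.3231 42.245 ] -38.7 1741.75
cross_spot [ 0.5225  0.4515 64.3428 64.3428] -33.3 2733.625
block_spot [ 0.402  0.274 46.063 46.063] -63.4 2082.25
```

View pics/seg.png

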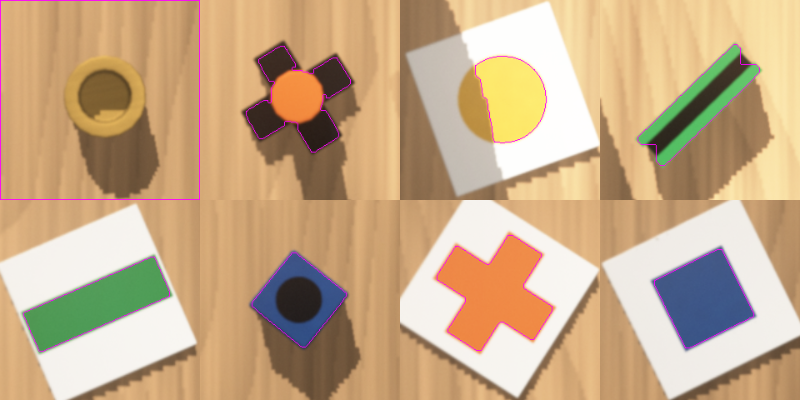

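The cup mask failed and the yellow disc is half in shadow. The montage outlines give the cup centre at cell (105,96), 49 mm across, and the disc centre at (102.5,99), 53 mm across. Both sizes match the given ones. The other shapes have the correct sizes and angles. I start with the cup.

```bash
cat >> h.py <<'E'
def pp(g,gy,s,sy,z,width,N=50):
    """pick at g with yaw gy (TCP height z), place on tile at s with yaw sy"""
    H=.17; o=[180,0,gy]
    manip.move_to([*g,H],o); manip.line_to([*g,z],speed=.15); claw.gripper_close(N)
    w=telemetry.state()["width"]; print("width",w)
    if abs(w-width)>.005: return False
    manip.line_to([*g,z+.03],speed=.1); manip.line_to([*g,H],speed=.2)
    manip.move_to([*s,H],[180,0,sy]); manip.line_to([*s,z+.006+.012],speed=.15)
    print("w",telemetry.state()["width"],"touch",manip.line_to([*s,z+.006-.003],speed=.02,force_limit=6),telemetry.state()["ee_pos"])
    claw.open_jaws(); manip.line_to([*s,.13],speed=.2); print("t",telemetry.state()["clock"]); return True
E
python3 - <<'E'
from h import *
print(pp((.655,-.0926),45,(.3915,-.2694),45,.007,.050))
R=look(.3915,-.2694,.042); cv2.imwrite("pics/cup1.png",R[:,:,::-1])
E
```

```text
width 0.049107179825718925
w 0.04927445092521628 touch True [ 0.39149203 -0.2694644   0.01419963]
t 18.4
True
```

View pics/cup1.png

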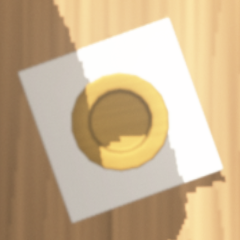

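The cup sits at (119,121), concentric with its tile whose centre is at about (120,120). Now the other three.

```bash
python3 - <<'E'
from h import *
ok=pp((.5031,-.4338),44.3,(.6139,-.2894),23.6,.007,.024)
ok=ok and pp((.4545,-.0953),31.5,(.5225,.4515),56.7,.022,.028)
ok=ok and pp((.6101,.2873),51.3,(.402,.274),26.6,.007,.044,60)
print(ok)
if ok:
    I=[look(.402,.274,.006),look(.5225,.4515,.006),look(.6139,-.2894,.006)]
    cv2.imwrite("pics/fin.png",np.hstack(I)[:,:,::-1])
    manip.move_to([.45,0,.3],[180,0,0])
    cv2.imwrite("pics/fs.png",optics.get_image("scene")[:,:,::-1])
    print(telemetry.state()["clock"])
E
```

```text
width 0.02313268171812489
w 0.02345167505408048 touch True [ 0.61398891 -0.28941967  0.01337929]
t 27.0083
width 0.026526485741938857
w 0.026493007286806196 touch True [0.52239949 0.4514567  0.02854195]
t 35.75
width 0.04319585978611856
w 0.042778598736503776 touch True [0.4019901  0.27402121 0.0138943 ]
t 43.2583
True
48.8
```

View pics/fin.png

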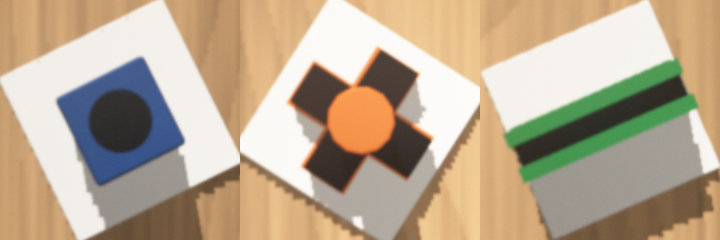

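View pics/fs.png

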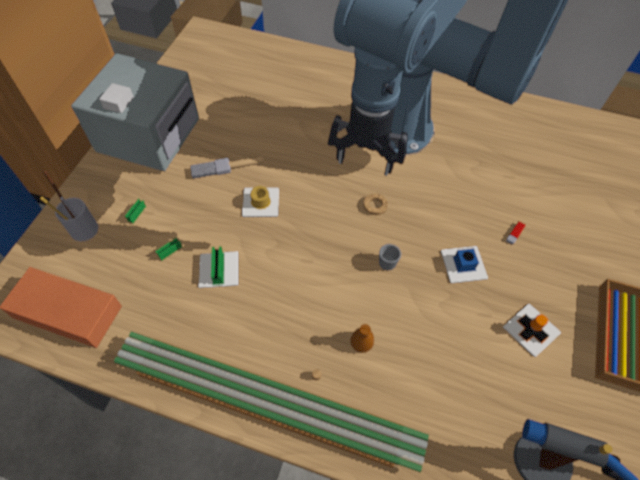

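In the close views the block (120,121), cross (360,120) and rest (600,120) all sit centred on their shapes and lined up with them. In the scene picture the flask (362,340) and crucible (389,257) have not moved, so I hand the job in.

```bash
python3 -c "
from workcell import workorder
print(workorder.finish_job())"
```

```text
the job is handed in; nothing more can be done
None
```

I placed all four tools on their matching tiles, left the flask and crucible undisturbed, and handed the job in at about 49 s of the 112 s allowed; the hand-in call returned no verdict.

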